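# Ready the label printer after loading a roll

### The arm

A 6-joint arm with a two-finger parallel gripper is mounted at the origin on a cart in front of the work surface, level with it; the furniture and walls round the work are solid. World frame = base frame: x ahead of the robot, y to its left, z up, the work surface at z = 0. Lengths are in mm, angles in rad, forces in N, time in s.
With the tool pointing down it reaches from about 350 to 975 mm from the base axis. Payload 17.4 kg.
Tool frame: the origin (TCP) lies at the very end of the fingers, on their centre line; the grasp point (between the pads) lies 19 mm behind it (r.hold_point_z is the distance from the TCP to the grasp point, in mm); z points along the fingers, y is the line along which they close (so a half turn about z gives the same grasp; the last joint's range is limited). The gripper opens to 85 mm and grips with 20 to 120 N. Pads are 22 mm wide; open, the fingers measure 114 mm over their backs; the gripper's body (76 mm by 85 mm) begins 54 mm behind the grasp point. The pads swing forward as they close: fully open they stand 13 mm farther back than shut.
Start: joints at [1.148, 0.116, 1.442, -0, 1.584, -0.038], TCP at [253.386, 625.642, 231.303] pointing down, gripper open.
Joint ranges: [-2.83, 2.83], [-0.83, 2.19], [0.07, 2.5], [-1.14, 4.28], [0.01, 3], [-2.97, 2.97]. Speed limits (rad/s): [1.89, 1.89, 2.22, 3.14, 3.14, 3.14].

### API

Orientations are given as a unit quaternion [w, x, y, z].
In Python, from cell import get_state, imaging, order, r gives the robot as it stands.
- The arm moves only by the tool send_rows, never from a script. Its argument "motion" is a list that holds one entry, the list of rows, each a list of 7 numbers: the turn, a rotation vector about the world's x, y, z in rad, then the shift along the world's x, y, z in m, then the finger opening in m, from 0 to 0.0854. In form: [[[wx, wy, wz, tx, ty, tz, grip], ...]]. A call has 1 to 20 rows; each row shifts and turns the commanded pose from where the row before left it; what a row does not reach is not made up. A row lasts 1/8 s, in which the tool goes at most 62.5 mm and 10.7 degrees, less where a joint would pass 70% of its speed; a pose out of reach is approached as far as the arm can. A call is refused whole if a number of a shift passes 0.0625 or a number of a turn 0.188, either way. A call with a gripper value outside its range is refused whole. The fingers move at their own pace and stop on an object; "grip_force" is the grip in N (left out, the last holds). Time passes only in rows, so rows that do not move let the fingers close. It gives the time, the measured TCP pose, the force, the opening and the grip force at its end, in the units of the state.
- get_state(): the state, without advancing time (a new reading comes with each control period).
- imaging.read_camera(name): name is "scene" or "top"; returns a dict with "color" (400x640x3 uint8, red, green, blue), "vfov" (degrees; the focal length in pixels is half the picture's height over the tangent of half this angle, whatever the lens; pixels are square), "cx", "cy" (the principal point, pixels), "R" (3x3) and "t" (3): a world point X has camera coordinates R X + t. Camera axes: x right, y down, z forward; pixel columns grow to the right and rows downward; lengths in mm; the calibration is good to about 2 mm. A picture is of the moment at which its call begins. There is no depth.
- order.job_done(): hands the job in; it is judged then, once.
The state is a dict: "clock": time; "joint_pos": joint angles; "joint_vel": joint speeds; "joint_efforts": joint torques, N m; "tool_pos": TCP position; "tcp_rot": TCP orientation; "ft_force": force on the tool from outside, world axes, zero at the start; "moment": the same for the moment, N m; "width": opening from 0.0 (shut) to 1.0 (fully open); "grasp_force": force on a finger pad.
Only numpy, scipy, OpenCV 4.12 (cv2) and the standard library are available. Lean on these libraries where they do the work, as an engineer would, in place of code of your own. Each camera call takes 0.05 s, during which the arm holds its last target. There are 200 camera calls.

### The job

A fresh roll has just been loaded in the label printer. Using only the fingertips, push its cover down until the catch snaps and it stays fully shut, then switch the printer on by pressing down the raised end of its power rocker, then press the wide feed key right down and let it come up again. Do not press the small round key, do not lift the printer or shove it out of place, and leave the things around it where they are.

Things in the scene. Friction and masses are not known exactly. Their poses are not given: they have to be found in the camera images.
- printer: White desktop label printer 200 (x) x 210 (y) mm, 1.5 kg, loose on rubber feet. Origin: centre of its underside; z up, +x to its rear, -x its front, +y left. Left (y -42 to +105 mm): roll bay under a grey cover hinged at the rear, top z = 131 mm when shut. Right (y -105 to -42): control tower, flat top z = 106 mm, with rocker (x +58), cancel key (x -18), feed key (x -70), all at y -74.5 mm.
- cover (a joint): Cover angle: 0 fully shut, positive open (lip up), at most 1.2; starts at 0.4 to 0.65 and stays there by friction. Moves with 0.3 to 1.5 N at the pad; over the last 0.08 rad a spring roller catch resists with about 6 N at the pad, then snaps and holds it at 0 (within 0.03). Short of that it springs up to about 0.3.
- cover_hinge (a point): Point on the hinge axis of the cover, in the middle of its width; fixed in the printer at (82, 32.5, 85) mm. The hinge axis is the printer's y axis.
- cover_pad (a point): Centre of five ribs on the cover's outer face near its lip, the place to push; moves with the cover, z axis = outward normal of that face. Cover shut, it lies at x -150, z +46.5 mm from the hinge point; it turns about the hinge with the cover angle (lip up and rearwards). The cover is 143 mm wide and its lip ends 21 mm ahead of this point.
- rocker (a joint): Power rocker, angle: 0 off (rear end raised), 0.32 on (front end raised); stays where it is left. Needs about 2 to 3 N at its raised end. On means more than 0.25.
- rocker_end (a point): Top of the rocker's rear end (the end raised while off), 2.5 mm inside its edge; moves with the rocker. The black rocker is 30 mm long (x) and 20 mm wide; off, this point is 117 mm above the worktop, and it goes down 4 mm to on, then still about 7 mm above the tower's top.
- feed (a joint): Feed key: depth pressed, m; 0 up, 0.0045 right down. Springs back; starts to move at 0.9 N, right down at 3 N.
- feed_top (a point): Centre of the top of the feed key, a bar 18 mm (x) by 32 mm (y), 113 mm above the worktop when up, 7 mm proud of the tower; moves with the key.
- cancel (a joint): Small round cancel key: depth pressed, m; 0 up. To be left alone.
- cancel_top (a point): Centre of the top of the small round cancel key, 13 mm across, 112 mm above the worktop, 52 mm behind the feed key and 76 mm ahead of the rocker's middle.
- calculator: Printing desk calculator 254 x 210 x 100 mm, a bystander of about the printer's size; origin centre of its underside.
- glue_stick: Upright glue stick 25 mm across, 92 mm high, standing to the right of the printer; bystander, origin centre of its underside.
- eraser: Eraser 23 x 58 x 13 mm lying in front of the printer; bystander.
- water_bottle: Water bottle 58 mm across, 176 mm high, on the left; bystander.
- packing_tape: Roll of tape 104 mm across, 25 mm high, on the left; bystander.

How it is judged (in metres and radians):
On the way, in this order (a step that is already met when the one before it is completed fails the run):
1. the cover is fully shut on its catch (value of joint cover below 0.03 rad), for 0.2 s.
2. the power rocker is switched on (value of joint rocker above 0.25 rad), for 0.1 s.
3. the feed key is pressed right down (value of joint feed above 0.0033 m), for 0.05 s.
At the end, for the whole second after the job is handed in: The cover is held shut by its catch (within 0.03 rad), the rocker is on (more than 0.25 rad), both keys are up (within 1 mm) and the printer stands at rest within 25 mm of where it stood (value of joint cover below 0.03 rad and value of joint rocker above 0.25 rad and value of joint each of feed, cancel below 0.001 m and distance of printer from where it was at the start of the episode below 0.025 m and angle between printer's own z axis and vertical below 0.05 rad and linear speed of printer below 0.01 m/s); the robot touches nothing.
It fails at once if the printer is switched on while its cover is not shut, or the feed key is pressed before it is on ((value of joint rocker above 0.2 rad and value of joint cover above 0.05 rad) or (value of joint feed above 0.002 m and value of joint rocker below 0.2 rad)).
It fails at once if the round cancel key is pressed (value of joint cancel above 0.002 m).
It fails at once if the printer is lifted, tipped or shoved more than 25 mm (height (world z) of printer above 0.012 m or angle between printer's own z axis and vertical above 0.1 rad or distance of printer from where it was at the start of the episode above 0.025 m).
It fails at once if a bystander is moved more than 20 mm (distance of any of calculator, glue_stick, eraser, water_bottle, packing_tape from where it was at the start of the episode above 0.02 m).
It fails at once if the arm or the gripper's body, not the fingers, presses on the printer (contact force between the arm and printer above 5 N).
It also fails if it takes over 48 s, if anything falls off the work surface, if the arm or the gripper's body presses on something with over 40 N, if the wrist force passes 120 N, or if a joint passes its speed limit or range.

## Working session

There is one attempt and no reset: what is moved stays moved. The work goes in short steps, Python scripts to look and compute and a tool call to move; the robot and the scene stay as the last step left them, time stands still between calls to the robot, and variables do not carry over. Pictures are saved under pics/ and viewed, at most 10 in all, crops included, and the job is handed in when it is done.

Besides the shell and the picture viewer there is one more tool, called as name(argument=value, ...) on one line, values as JSON. send_rows: Moves the arm, as the interface text tells. Its arguments: {"type":"object","properties":{"motion":{"type":"array"},"grip_force":{"type":"number"}},"required":["motion"]}

```bash
mkdir -p pics; python3 - <<'E'
from cell import get_state, imaging, order, r
import cv2,numpy as np,pickle
for n in("scene","top"):
    d=imaging.read_camera(n); pickle.dump(d,open(n+'.pkl','wb'))
    cv2.imwrite(f'pics/{n}0.png',d['color'][:,:,::-1]); print(n,d['vfov'],d['cx'],d['cy'],np.round(d['R'],3).tolist(),np.round(d['t'],1), (-d['R'].T@d['t']).round())
s=get_state();print(s)
E
```

```text
scene 53.56165898001836 315.9154101750876 203.4948312834605 [[0.707, -0.707, -0.009], [-0.466, -0.456, -0.758], [0.532, 0.54, -0.652]] [-322.7  358.4  974. ] [-123. -591.  904.]
top 51.3811028360516 315.1857924759966 202.04303210356912 [[-0.003, -1.0, 0.012], [-0.993, 0.001, -0.117], [0.117, -0.013, -0.993]] [  41.5  515.5 1596.9] [ 326.   61. 1645.]
{'clock': 0.1, 'joint_pos': array([ 1.14818347e+00,  1.16418977e-01,  1.44220183e+00,  2.68034938e-05,
        1.58400785e+00, -3.77845214e-02]), 'joint_vel': array([-0.00167908, -0.00094055, -0.0007015 , -0.0013886 , -0.00100243,
        0.00029847]), 'joint_efforts': array([ 3.06274982e-03, -7.33673429e+01, -6.33785105e+01, -1.00702885e-04,
        5.18196626e-03, -1.38006521e-05]), 'tool_pos': array([253.31426273, 625.47549488, 230.64674833]), 'tcp_rot': array([-1.31240469e-04,  1.91228873e-01,  9.81545337e-01, -5.01281195e-04]), 'ft_force': array([ 0.03343423,  1.31347155, -0.4930219 ]), 'moment': array([-0.00854133, -0.03391461,  0.02161387]), 'grasp_force': 0.0, 'width': 0.9972507878815965}
```

View pics/scene0.png

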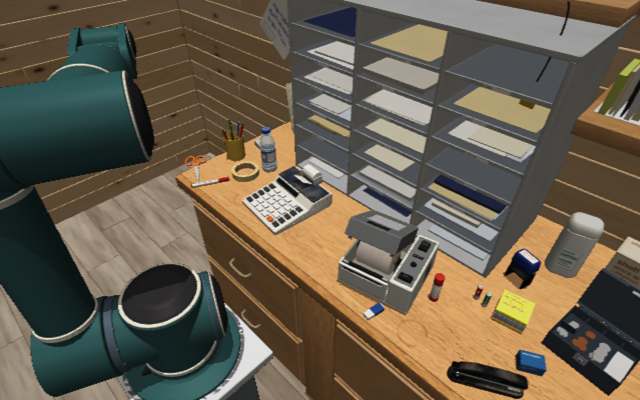

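View pics/top0.png

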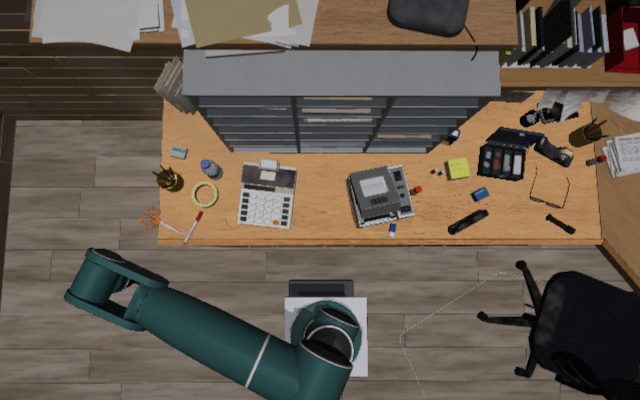

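The printer is at about (390,258) in the scene view and (381,195) in the top view. The calculator is to its left, the glue stick at (438,287) and the eraser at (373,311) in the scene view. I'll enlarge both crops.

```bash
python3 - <<'E'
import cv2
a=cv2.imread('pics/scene0.png')[200:325,325:455]; b=cv2.imread('pics/top0.png')[155:240,340:430]
cv2.imwrite('pics/s1.png',cv2.resize(a,(624,600),interpolation=cv2.INTER_CUBIC)) 
cv2.imwrite('pics/t1.png',cv2.resize(b,(630,595),interpolation=cv2.INTER_CUBIC))
E
```

```text
(no output)
```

View pics/s1.png

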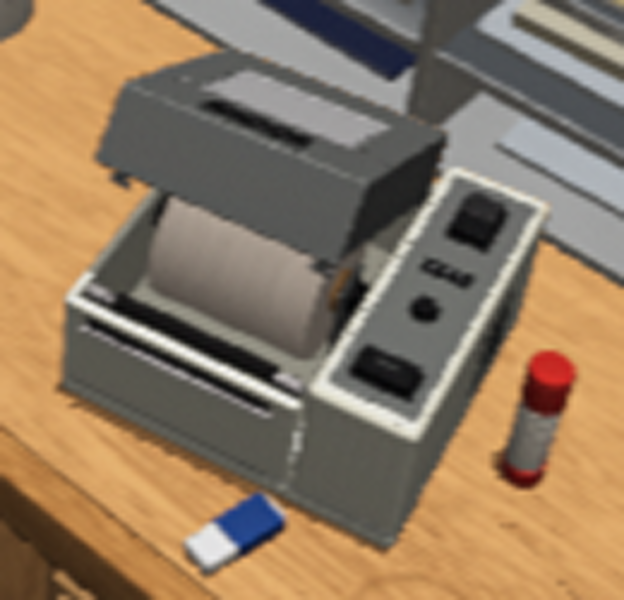

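View pics/t1.png

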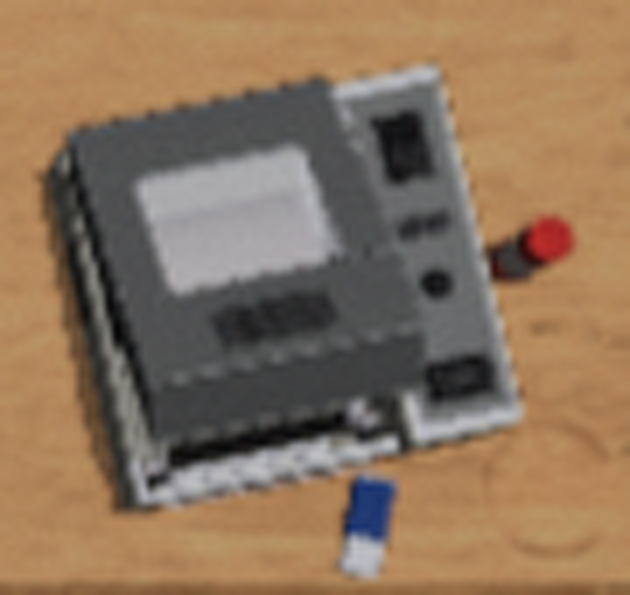

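The cover is open. In the scene crop the feed key is at (388,366), the cancel key at (426,306), the rocker at (478,215) and the ribs at (257,122). In the top crop they are at (460,376), (437,284), (402,146) and (274,319). Next I triangulate these and fit the printer pose.

```bash
cat > h.py <<'E'
import numpy as np,cv2,pickle
from scipy.optimize import least_squares
C={n:pickle.load(open(n+'.pkl','rb')) for n in('scene','top')}
def full(n,u):
    s,o=((4.8,(325,200)) if n=='scene' else (7,(340,155)))
    return (np.array(u)+.5)/s-.5+o
def proj(n,X):
    d=C[n];f=200/np.tan(np.radians(d['vfov']/2));c=d['R']@X+d['t'];return f*c[:2]/c[2]+[d['cx'],d['cy']]
def tri(us,ut):
    g=lambda X:np.r_[proj('scene',X)-us,proj('top',X)-ut]
    q=least_squares(g,[500,0,100]);return q.x,np.abs(q.fun).max()
E
python3 - <<'E'
from h import *
P={'feed':((388,366),(460,376),(-70,-74.5,113)),'cancel':((426,306),(437,284),(-18,-74.5,112)),
'FR':((415,437),(522,412),(-100,-105,106)),'RR':((548,207),(437,66),(100,-105,106)),'RL':((453,170),(335,95),(100,-42,106)),'FL':((318,385),(408,440),(-100,-42,106)),
'rock':((478,215),(402,146),(58,-74.5,113)),'ribs':((257,122),(274,319),None)}
obs=[]
for k,(a,b,m) in P.items():
    us,ut=full('scene',a),full('top',b);X,e=tri(us,ut);print(k,X.round(1),round(e,2));
    if m: obs.append((us,ut,np.array(m)))
    else: rib=X;ribo=(us,ut)
def W(p,m):
    c,s=np.cos(p[2]),np.sin(p[2]);return np.array([c*m[0]-s*m[1]+p[0],s*m[0]+c*m[1]+p[1],m[2]])
f=lambda p:np.concatenate([np.r_[proj('scene',W(p,m))-us,proj('top',W(p,m))-ut] for us,ut,m in obs])
q=least_squares(f,[500,0,0],x_scale=[100,100,.1],loss='soft_l1');p=q.x;print('pose',p.round(3),f(p).round(1))
def pad(a): return W(p,np.array([82-150*np.cos(a)+46.5*np.sin(a),32.5,85+46.5*np.cos(a)+150*np.sin(a)]))
# cover +angle: lip (at -x) up and rearwards
g=lambda a:np.r_[proj('scene',pad(a[0]))-ribo[0],proj('top',pad(a[0]))-ribo[1]]
q=least_squares(g,[.5]);print('ang',q.x,q.fun.round(1),'pad',pad(q.x[0]).round(1),'pad0',pad(0).round(1))
for n,m in dict(feed=(-70,-74.5,113),rear=(70.5,-74.5,117),hinge=(82,32.5,85),cancel=(-18,-74.5,112)).items():print(n,W(p,m).round(1))
for n,u in(('glue',((545,366),(549,239))),('eraser',((235,532),(370,525)))):
    print(n,tri(full('scene',u[0]),full('top',u[1])))
E
```

```text
feed [ 482.7 -293.7  112.6] 0.14
cancel [ 532.4 -283.5  110.7] 0.21
FR [ 463.  -327.2  102.2] 0.26
RR [ 651.8 -287.7  102.2] 0.03
RL [ 636.1 -232.4  104.5] 0.18
FL [ 452.3 -270.2  102.8] 0.91
rock [ 607.  -266.5  113.4] 0.32
ribs [ 502.6 -180.7  200.3] 0.15
pose [ 5.35181e+02 -2.06443e+02  2.04000e-01] [-0.4  0.1  0.1  0.1 -0.2 -0.4  0.2 -0.3  0.2  0.6  0.6  1.3  1.2 -1.2
  0.5 -0.9 -0.5 -2.2 -1.1 -1.7 -3.   0.3  0.5  0.8  0.   0.3  0.6 -0.3]
ang [0.51284815] [-0.3  0.1 -0.2 -0.3] pad [ 503.2 -179.9  199.1] pad0 [ 462.  -188.4  131.5]
feed [ 481.7 -293.6  113. ]
rear [ 619.3 -265.1  117. ]
hinge [ 608.9 -158.    85. ]
cancel [ 532.7 -283.   112. ]
glue (array([ 557.65295255, -346.90806658,   93.02042719]), np.float64(0.290078477469649))
eraser (array([ 408.01090214, -263.36066712,    9.7677326 ]), np.float64(0.11071300401306416))
```

The fit is consistent: yaw is 0.204 and the cover angle about 0.51, with the pad at (503,-180,199). I'll close the fingers and sweep over to a point above the pad.

send_rows(motion=[[[0, 0, 0.0327, 0.0137, -0.0447, 0.003, 0], [0, 0, 0.0327, 0.0137, -0.0447, 0.003, 0], [0, 0, 0.0327, 0.0137, -0.0447, 0.003, 0], [0, 0, 0.0327, 0.0137, -0.0447, 0.003, 0], [0, 0, 0.0327, 0.0137, -0.0447, 0.003, 0], [0, 0, 0.0327, 0.0137, -0.0447, 0.003, 0], [0, 0, 0.0327, 0.0137, -0.0447, 0.003, 0], [0, 0, 0.0327, 0.0137, -0.0447, 0.003, 0], [0, 0, 0.0327, 0.0137, -0.0447, 0.003, 0], [0, 0, 0.0327, 0.0137, -0.0447, 0.003, 0], [0, 0, 0.0327, 0.0137, -0.0447, 0.003, 0], [0, 0, 0.0327, 0.0137, -0.0447, 0.003, 0], [0, 0, 0.0327, 0.0137, -0.0447, 0.003, 0], [0, 0, 0.0327, 0.0137, -0.0447, 0.003, 0], [0, 0, 0.0327, 0.0137, -0.0447, 0.003, 0], [0, 0, 0.0327, 0.0137, -0.0447, 0.003, 0], [0, 0, 0.0327, 0.0137, -0.0447, 0.003, 0], [0, 0, 0.0327, 0.0137, -0.0447, 0, 0], [0, 0, 0, 0, 0, 0, 0]]])

```text
clock: 2.48
tool_pos: [500.1, -181.3, 281.2]
tcp_rot: [-0.001, -0.101, 0.995, 0.0]
ft_force: [-0.7, -0.2, -1.0]
width: 0.005
grasp_force: 0.0
```

send_rows(motion=[[[0, 0, 0, 0.001, 0.0005, -0.0235, 0], [0, 0, 0, 0.001, 0.0005, -0.0235, 0], [0, 0, 0, 0.001, 0.0005, -0.0235, 0], [0, 0, 0, -0.0024, -0.0005, -0.006, 0], [0, 0, 0, -0.0024, -0.0005, -0.006, 0], [0, 0, 0, -0.0024, -0.0005, -0.006, 0], [0, 0, 0, -0.0024, -0.0005, -0.006, 0], [0, 0, 0, -0.0057, -0.0012, -0.0062, 0], [0, 0, 0, -0.0057, -0.0012, -0.0062, 0], [0, 0, 0, -0.004, -0.0008, -0.0066, 0], [0, 0, 0, -0.004, -0.0008, -0.0066, 0]]])

```text
clock: 3.85
tool_pos: [473.7, -183.6, 161.8]
tcp_rot: [0.0, -0.102, 0.995, -0.0]
ft_force: [0.5, -0.3, 1.2]
width: -0.004
grasp_force: 0.2
```

send_rows(motion=[[[0, 0, 0, -0.0033, -0.0007, -0.007, 0], [0, 0, 0, -0.0033, -0.0007, -0.007, 0], [0, 0, 0, -0.002, -0.0004, -0.005, 0], [0, 0, 0, -0.002, -0.0004, -0.005, 0], [0, 0, 0, -0.001, -0.0002, -0.003, 0], [0, 0, 0, 0, 0, -0.002, 0], [0, 0, 0, 0, 0, 0, 0]]])

```text
clock: 4.72
tool_pos: [464.4, -185.9, 139.2]
tcp_rot: [0.003, -0.102, 0.995, -0.001]
ft_force: [-12.0, 12.4, 53.3]
width: -0.0
grasp_force: 26.9
```

send_rows(motion=[[[0, 0, 0, 0, 0, 0.004, 0], [0, 0, 0, 0, 0, 0, 0]]])

```text
clock: 4.97
tool_pos: [464.0, -185.9, 140.0]
tcp_rot: [0.003, -0.102, 0.995, -0.001]
ft_force: [3.0, 5.4, 22.5]
width: -0.0
grasp_force: 11.3
```

```bash
python3 - <<'E'
from cell import get_state, imaging
import cv2
s=get_state();print(s['tool_pos'],s['ft_force'],s['moment'],s['grasp_force'])
a=imaging.read_camera('scene')['color'][200:325,325:455,::-1]
cv2.imwrite('pics/s2.png',cv2.resize(a,(624,600),interpolation=cv2.INTER_CUBIC)) 
E
```

```text
[ 464.02143621 -185.85737505  140.03634721] [ 3.0406559   5.44366137 22.54238467] [ 0.89770009 -0.35014859 -0.04258284] 11.348227020353079
```

View pics/s2.png

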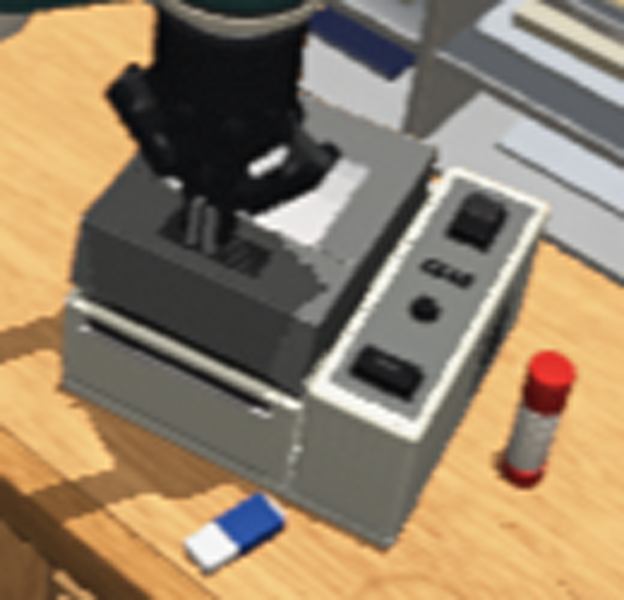

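The cover looks shut flush, with the tips on the ribs. The reported TCP seems to read several mm high. I'll lift off, check that the catch holds, and hover over the rocker's rear end.

send_rows(motion=[[[0, 0, 0, 0, 0, 0.025, 0], [0, 0, 0, 0, 0, 0.025, 0], [0, 0, 0, 0, 0, 0.025, 0], [0, 0, 0, 0.032, -0.0165, 0, 0], [0, 0, 0, 0.032, -0.0165, 0, 0], [0, 0, 0, 0.032, -0.0165, 0, 0], [0, 0, 0, 0.032, -0.0165, 0, 0], [0, 0, 0, 0.032, -0.0165, -0.01, 0], [0, 0, 0, 0, 0, -0.01, 0], [0, 0, 0, 0, 0, 0, 0]]])

```text
clock: 6.28
tool_pos: [621.8, -268.1, 190.9]
tcp_rot: [-0.001, -0.102, 0.995, 0.001]
ft_force: [0.2, 0.4, 0.9]
width: 0.002
grasp_force: 0.0
```

```bash
python3 - <<'E'
from cell import get_state, imaging
import cv2,numpy as np
s=get_state();print(s['tool_pos'],s['ft_force'],s['moment'],s['grasp_force'])
a=imaging.read_camera('scene')['color'][200:325,325:455,::-1]
b=imaging.read_camera('top')['color'][155:240,340:430,::-1]
cv2.imwrite('pics/s3.png',np.hstack([cv2.resize(a,(416,400),interpolation=cv2.INTER_CUBIC),cv2.resize(b,(384,400),interpolation=cv2.INTER_CUBIC)])) 
E
```

```text
[ 621.82276044 -268.05124996  190.8711792 ] [0.23355135 0.44985293 0.87963553] [ 0.01386371  0.03648286 -0.02075851] 0.0
```

View pics/s3.png

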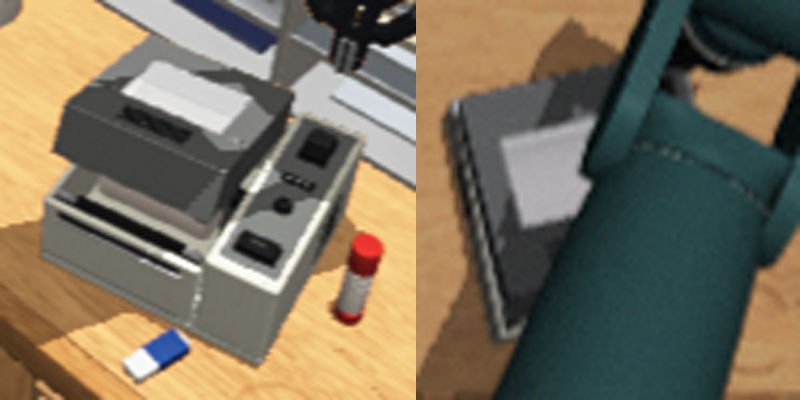

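The cover sprang back to about 0.3, so it did not latch even though the stop felt hard. I'll measure the cover angle in the pressed picture (s2) and now, using the lip edge corners.

```bash
python3 - <<'E'
from h import *
p=[535.181,-206.443,.204]
def W(m):
    c,s=np.cos(p[2]),np.sin(p[2]);return np.array([c*m[0]-s*m[1]+p[0],s*m[0]+c*m[1]+p[1],m[2]])
def pt(a,dx,dz,y): return W((82+dx*np.cos(a)+dz*np.sin(a),y,85-dx*np.sin(a)+dz*np.cos(a)))
crop=lambda u,s:((u-[325,200]+.5)*s-.5).round()
for a in(0,.05,.1,.3):
    print(a,*[crop(proj('scene',pt(a,dx,46.5,y)),4.8) for dx,y in((-150,32.5),(-171,-39),(-171,104))],'ribs s3',crop(proj('scene',pt(a,-150,46.5,32.5)),3.2))
print('tcp in s2',crop(proj('scene',np.array([464,-186,140])),4.8),'tip true now',crop(proj('scene',np.array([621.8,-268.1,190.9])),3.2))
# edge strength for FR printer position in s2 vs s0 (moved?)
a=cv2.cvtColor(cv2.imread('pics/s1.png'),6).astype(np.float32);b=cv2.cvtColor(cv2.imread('pics/s2.png'),6).astype(np.float32)
print(cv2.phaseCorrelate(a[400:560,250:450].copy(),b[400:560,250:450].copy()))
c=cv2.imread('pics/s3.png')[:,:416];c=cv2.cvtColor(cv2.resize(c,(624,600),interpolation=2),6).astype(np.float32)
print(cv2.phaseCorrelate(a[400:560,250:450].copy(),c[400:560,250:450].copy()))
z=cv2.imread('pics/s2.png')[170:430,60:360];cv2.imwrite('pics/z2.png',cv2.resize(z,(690,598),interpolation=2))
E
```

```text
0 [209. 258.] [313. 339.] [ 76. 229.] ribs s3 [139. 172.]
0.05 [212. 245.] [317. 325.] [ 79. 215.] ribs s3 [141. 163.]
0.1 [216. 233.] [321. 311.] [ 82. 202.] ribs s3 [144. 155.]
0.3 [233. 180.] [341. 250.] [ 99. 143.] ribs s3 [155. 120.]
tcp in s2 [209. 243.] tip true now [345.  69.]
((-0.0639161028589541, 0.044556590295457), 0.8574030237197876)
((-0.0019321568221357666, -0.027874093197510774), 0.9128745727539063)
```

View pics/z2.png

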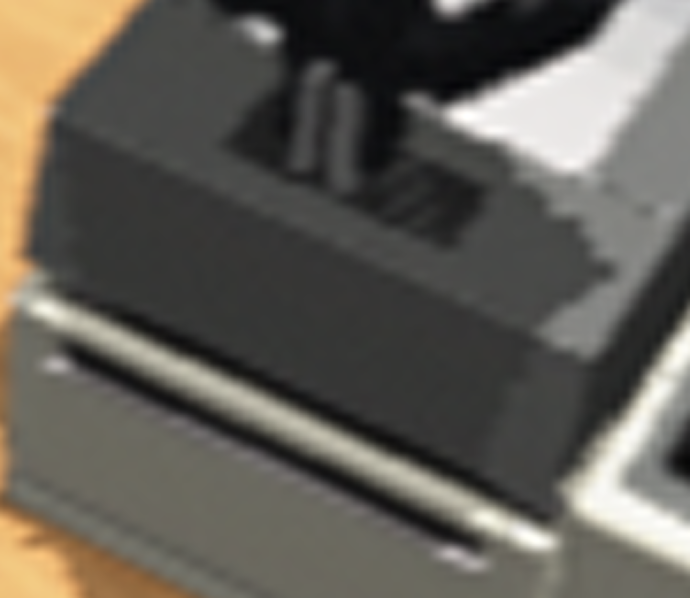

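With the fit, s2 shows the lip at about 0.05 rad and the tip consistent with a TCP of 139. So the cover was inside the catch zone but not through it. I'll go back and repeat the push slowly, reading the force at each step.

send_rows(motion=[[[0, 0, 0, 0, 0, 0.02, 0], [0, 0, 0, -0.0288, 0.0166, 0, 0], [0, 0, 0, -0.0288, 0.0166, 0, 0], [0, 0, 0, -0.0288, 0.0166, 0, 0], [0, 0, 0, -0.0288, 0.0166, 0, 0], [0, 0, 0, -0.0288, 0.0166, 0, 0], [0, 0, 0, 0, 0, -0.012, 0], [0, 0, 0, 0, 0, -0.012, 0], [0, 0, 0, -0.001, 0, -0.0065, 0], [0, 0, 0, -0.001, 0, -0.0065, 0], [0, 0, 0, -0.001, 0, -0.0065, 0], [0, 0, 0, -0.001, 0, -0.0065, 0], [0, 0, 0, -0.0016, -0.0003, -0.0035, 0], [0, 0, 0, -0.0016, -0.0003, -0.0035, 0], [0, 0, 0, -0.0016, -0.0003, -0.0035, 0], [0, 0, 0, -0.0016, -0.0003, -0.0035, 0], [0, 0, 0, 0, 0, 0, 0]]])

```text
clock: 8.5
tool_pos: [467.8, -186.5, 148.0]
tcp_rot: [-0.0, -0.102, 0.995, 0.0]
ft_force: [0.1, -0.1, 0.7]
width: -0.001
grasp_force: 0.0
```

send_rows(motion=[[[0, 0, 0, -0.0006, -0.0001, -0.002, 0], [0, 0, 0, -0.0006, -0.0001, -0.002, 0], [0, 0, 0, 0, 0, 0, 0]]])

```text
clock: 8.88
tool_pos: [466.7, -186.7, 144.0]
tcp_rot: [-0.0, -0.102, 0.995, 0.0]
ft_force: [0.1, 0.8, -0.9]
width: -0.002
grasp_force: 0.0
```

send_rows(motion=[[[0, 0, 0, -0.0006, -0.0001, -0.002, 0], [0, 0, 0, 0, 0, 0, 0]]])

```text
clock: 9.12
tool_pos: [466.1, -186.9, 142.0]
tcp_rot: [-0.0, -0.102, 0.995, 0.0]
ft_force: [-0.2, 0.6, 0.3]
width: 0.003
grasp_force: 0.0
```

send_rows(motion=[[[0, 0, 0, -0.0006, -0.0001, -0.002, 0], [0, 0, 0, 0, 0, 0, 0]]])

```text
clock: 9.38
tool_pos: [465.8, -187.0, 140.7]
tcp_rot: [0.0, -0.102, 0.995, -0.0]
ft_force: [-0.9, 0.9, 3.9]
width: -0.001
grasp_force: 2.4
```

send_rows(motion=[[[0, 0, 0, -0.0003, -0.0001, -0.001, 0], [0, 0, 0, 0, 0, 0, 0]]])

```text
clock: 9.62
tool_pos: [465.7, -187.1, 140.4]
tcp_rot: [0.001, -0.102, 0.995, -0.0]
ft_force: [-1.6, 1.9, 10.7]
width: 0.003
grasp_force: 5.6
```

send_rows(motion=[[[0, 0, 0, 0, 0, -0.002, 0], [0, 0, 0, 0, 0, 0, 0]]])

```text
clock: 9.88
tool_pos: [465.8, -187.2, 139.9]
tcp_rot: [0.001, -0.102, 0.995, -0.001]
ft_force: [-9.3, 5.5, 25.8]
width: 0.004
grasp_force: 13.1
```

send_rows(motion=[[[0, 0, 0, 0, 0, 0, 0], [0, 0, 0, 0, 0, 0, 0], [0, 0, 0, 0, 0, 0, 0], [0, 0, 0, 0, 0, 0, 0], [0, 0, 0, 0, 0, 0, 0], [0, 0, 0, 0, 0, 0, 0]]])

```text
clock: 10.62
tool_pos: [465.8, -187.2, 139.9]
tcp_rot: [0.001, -0.102, 0.995, -0.001]
ft_force: [-9.3, 4.8, 26.5]
width: 0.001
grasp_force: 13.1
```

```bash
python3 - <<'E'
from cell import get_state, imaging
import cv2,numpy as np
s=get_state();print(s['tool_pos'],s['ft_force'],s['moment'],s['joint_pos'])
a=imaging.read_camera('scene')['color'][200:290,330:420,::-1]
cv2.imwrite('pics/s4.png',cv2.resize(a,(600,600),interpolation=cv2.INTER_CUBIC))
E
```

```text
[ 465.79414655 -187.20980973  139.92438774] [-9.33172693  4.83018321 26.5299285 ] [ 0.87533749  1.78382076 -0.08154389] [-4.33060990e-01 -2.31220791e-01  1.92262852e+00  1.51097248e-04
  1.44775034e+00 -2.20773051e+00]
```

View pics/s4.png

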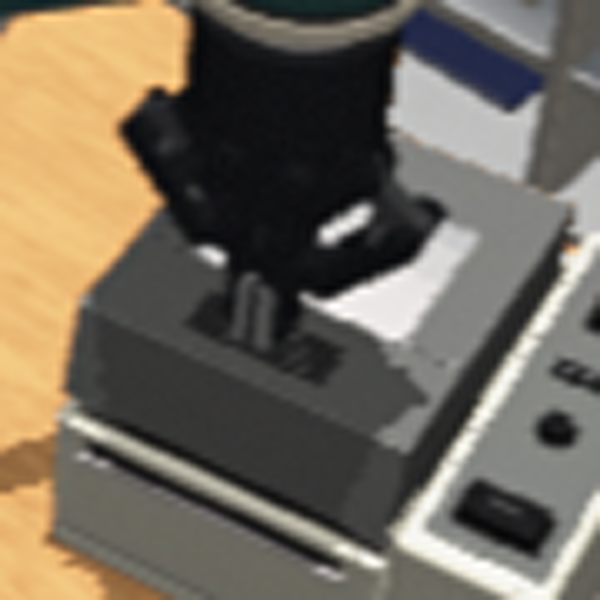

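Static force is hard at 139.9 mm, with no force on the way down. That could mean the cover already snapped ahead of the fingers. I'll unload slowly, then lift and measure the cover again.

send_rows(motion=[[[0, 0, 0, 0, 0, 0.001, 0], [0, 0, 0, 0, 0, 0.001, 0], [0, 0, 0, 0, 0, 0.001, 0], [0, 0, 0, 0, 0, 0.001, 0], [0, 0, 0, 0, 0, 0.001, 0], [0, 0, 0, 0, 0, 0.001, 0], [0, 0, 0, 0, 0, 0, 0]]])

```text
clock: 11.55
tool_pos: [465.2, -187.1, 143.2]
tcp_rot: [-0.0, -0.102, 0.995, 0.0]
ft_force: [-0.7, 0.4, 1.1]
width: -0.0
grasp_force: 0.3
```

send_rows(motion=[[[0, 0, 0, 0, 0, 0.004, 0], [0, 0, 0, 0, 0, 0.005, 0], [0, 0, 0, 0, 0, 0.02, 0], [0, 0, 0, 0, 0, 0.03, 0], [0, 0, 0, 0, 0, 0, 0]]])

```text
clock: 12.18
tool_pos: [466.1, -187.4, 205.9]
tcp_rot: [0.002, -0.102, 0.995, -0.001]
ft_force: [-0.1, -0.4, -1.1]
width: -0.003
grasp_force: 0.0
```

```bash
python3 - <<'E'
from cell import get_state, imaging
import cv2,numpy as np
s=get_state();print(s['tool_pos'],s['ft_force'])
a=imaging.read_camera('scene')['color'][200:325,325:455,::-1]
cv2.imwrite('pics/s5.png',cv2.resize(a,(624,600),interpolation=cv2.INTER_CUBIC))
E
```

```text
[ 466.14985802 -187.44968672  205.87060687] [-0.09745463 -0.35704559 -1.06085165]
```

View pics/s5.png

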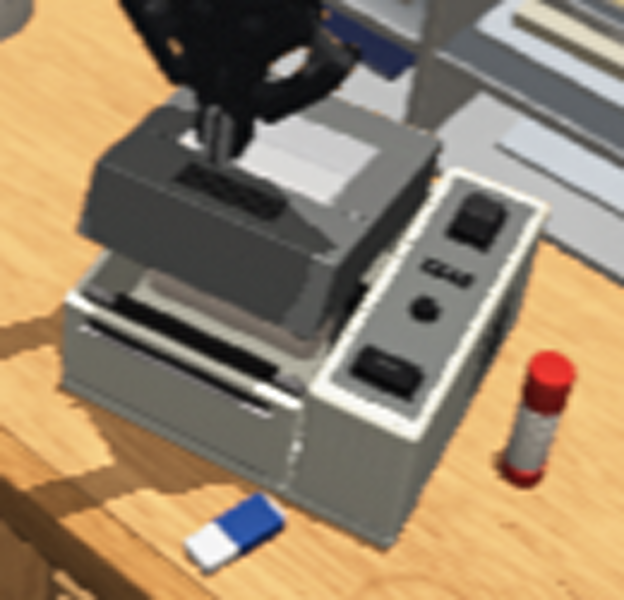

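The cover came back up to about 0.27 with the front open, so the stop is short of the catch point. I'll triangulate the cover's corners from the first pictures to get the shut shape and the angle it reached, and compare the tip pixel with the reported TCP.

```bash
python3 - <<'E'
from h import *
p=[535.181,-206.443,.204];c,s=np.cos(p[2]),np.sin(p[2])
R=np.array([[c,-s,0],[s,c,0],[0,0,1]]);T=np.array([p[0],p[1],0])
K={'TR':((360,185),(420,330),(316,326)),'TL':((128,88),(160,380),(83,220)),'BR':((340,268),(428,388),(300,396)),'BL':((100,160),(158,437),(71,281)),'rib':((257,122),(274,319),(217,243))}
H=np.array([82,0,85])
def rot(a): return np.array([[np.cos(a),0,np.sin(a)],[0,1,0],[-np.sin(a),0,np.cos(a)]])
for k,(u,v,w) in K.items():
    X,e=tri(full('scene',u),full('top',v)); L=R.T@(X-T); S=rot(-.513)@(L-H)+H
    f=lambda a:proj('scene',R@(rot(a[0])@(S-H)+H)+T)-full('scene',w)
    q=least_squares(f,[.05]);print(k,e.round(2),'local',L.round(),'shut',S.round(1),'a in s2',q.x.round(3),q.fun.round(2))
for P,(n,o,sc) in {(464,-186,140):('s2',(325,200),4.8),(465.8,-187.2,139.9):('s4',(330,200),600/90),(466.1,-187.4,205.9):('s5',(325,200),4.8)}.items():
    for dy in(0,):
        print(n,((proj('scene',np.array(P))-o+.5)*sc-.5).round(), 'z-8',((proj('scene',np.array(P)-[0,0,8])-o+.5)*sc-.5).round())
E
```

```text
TR 0.03 local [-48. -36. 209.] shut [-91.9 -36.3 128.9] a in s2 [0.068] [-1.18 -0.34]
TL 0.4 local [-47.  98. 208.] shut [-90.8  97.8 128.8] a in s2 [0.066] [0.9 0.2]
BR 0.13 local [-75. -42. 175.] shut [-98.9 -42.   86.1] a in s2 [0.055] [0.5 0.1]
BL 0.23 local [-72.  99. 174.] shut [-95.9  99.5  86.4] a in s2 [0.06] [0.79 0.07]
rib 0.15 local [-27.  32. 200.] shut [-69.3  31.8 132.1] a in s2 [0.068] [-0.7 -0.2]
s2 [209. 243.] z-8 [208. 253.]
s4 [263. 336.] z-8 [261. 350.]
s5 [224. 155.] z-8 [222. 166.]
```

The pressed angle was about 0.06 rad, so the catch was not overcome at the rib centre. I'll push again nearer the lip for more leverage, raising the force gradually.

send_rows(motion=[[[0, 0, 0, -0.004, -0.001, -0.02, 0], [0, 0, 0, -0.004, -0.001, -0.015, 0], [0, 0, 0, -0.002, 0, -0.01, 0], [0, 0, 0, 0, 0, -0.01, 0], [0, 0, 0, 0, 0, -0.005, 0], [0, 0, 0, 0, 0, -0.003, 0], [0, 0, 0, 0, 0, -0.003, 0], [0, 0, 0, 0, 0, 0, 0]]])

```text
clock: 13.22
tool_pos: [455.7, -189.4, 138.3]
tcp_rot: [0.001, -0.102, 0.995, -0.001]
ft_force: [-3.8, -0.7, 6.8]
width: 0.001
grasp_force: 3.2
```

send_rows(motion=[[[0, 0, 0, -0.0005, 0, -0.002, 0], [0, 0, 0, 0, 0, 0, 0]]])

```text
clock: 13.48
tool_pos: [455.0, -189.1, 134.3]
tcp_rot: [0.0, -0.102, 0.995, -0.0]
ft_force: [0.0, -1.5, 1.2]
width: 0.003
grasp_force: 0.8
```

send_rows(motion=[[[0, 0, 0, -0.0005, 0, -0.002, 0], [0, 0, 0, 0, 0, 0, 0]]])

```text
clock: 13.72
tool_pos: [454.2, -188.9, 131.8]
tcp_rot: [-0.0, -0.102, 0.995, 0.0]
ft_force: [-0.0, -0.1, -0.5]
width: 0.001
grasp_force: 0.0
```

send_rows(motion=[[[0, 0, 0, -0.0005, 0, -0.002, 0], [0, 0, 0, 0, 0, 0, 0]]])

```text
clock: 13.98
tool_pos: [453.7, -188.9, 129.9]
tcp_rot: [-0.0, -0.102, 0.995, 0.0]
ft_force: [-0.2, 0.2, 0.2]
width: 0.003
grasp_force: 0.0
```

send_rows(motion=[[[0, 0, 0, 0, 0, -0.002, 0], [0, 0, 0, 0, 0, 0, 0]]])

```text
clock: 14.22
tool_pos: [453.7, -189.1, 128.1]
tcp_rot: [-0.0, -0.102, 0.995, -0.0]
ft_force: [-1.1, -1.5, 1.0]
width: -0.001
grasp_force: 0.7
```

```bash
python3 - <<'E'
from cell import get_state, imaging
import cv2,numpy as np
s=get_state();print(s['tool_pos'],s['ft_force'])
a=imaging.read_camera('scene')['color'][200:325,325:455,::-1]
cv2.imwrite('pics/s6.png',cv2.resize(a,(624,600),interpolation=cv2.INTER_CUBIC))
# cover darkness below predicted a=0 front face: difference to s2
b=cv2.resize(cv2.imread('pics/s2.png'),(130,125),interpolation=cv2.INTER_AREA)
d=np.abs(a.astype(int)-b).sum(2);print('front rail rows diff',d[55:85,15:65].mean().round(1),'tower',d[60:90,70:90].mean().round(1))
for f in (a,b):
    g=cv2.cvtColor(np.ascontiguousarray(f),6);print('col 30',g[38:75,30].tolist(),'col55',g[55:90,55].tolist())
E
```

```text
[ 453.7389574  -189.07793663  128.13159732] [-1.13441712 -1.46208083  0.95618971]
front rail rows diff 45.5 tower 9.5
col 30 [14, 14, 18, 32, 55, 75, 77, 76, 76, 74, 77, 76, 77, 76, 75, 77, 78, 76, 75, 52, 51, 51, 51, 51, 51, 50, 51, 50, 50, 51, 49, 75, 129, 97, 33, 46, 107] col55 [73, 53, 68, 75, 76, 76, 76, 75, 76, 76, 77, 77, 78, 60, 51, 50, 52, 51, 51, 51, 51, 50, 51, 50, 50, 49, 73, 122, 96, 46, 86, 171, 109, 104, 105]
col 30 [73, 72, 73, 73, 74, 73, 73, 74, 73, 73, 73, 73, 74, 72, 58, 55, 55, 54, 55, 53, 55, 54, 53, 53, 54, 54, 55, 51, 33, 35, 119, 179, 156, 96, 37, 49, 100] col55 [59, 72, 74, 74, 73, 74, 75, 75, 63, 55, 55, 55, 54, 54, 54, 53, 54, 53, 54, 52, 54, 55, 53, 35, 47, 131, 188, 199, 111, 52, 97, 158, 113, 102, 105]
```

The lip has dropped 5 px below the earlier stop and the dark gap is gone, so the catch has snapped. I'll lift slowly, hover over the rocker, and check that the cover stays put.

send_rows(motion=[[[0, 0, 0, 0, 0, 0.004, 0], [0, 0, 0, 0, 0, 0.015, 0], [0, 0, 0, 0, 0, 0.03, 0], [0, 0, 0, 0, 0, 0.03, 0], [0, 0, 0, 0.0338, -0.0158, 0, 0], [0, 0, 0, 0.0338, -0.0158, 0, 0], [0, 0, 0, 0.0338, -0.0158, 0, 0], [0, 0, 0, 0.0338, -0.0158, 0, 0], [0, 0, 0, 0.0338, -0.0158, -0.01, 0], [0, 0, 0, 0, 0, -0.02, 0], [0, 0, 0, 0, 0, 0, 0]]])

```text
clock: 15.65
tool_pos: [622.0, -267.6, 175.7]
tcp_rot: [-0.001, -0.102, 0.995, 0.001]
ft_force: [-0.2, -0.0, 0.2]
width: -0.002
grasp_force: 0.0
```

```bash
python3 - <<'E'
from cell import get_state, imaging
import cv2,numpy as np
s=get_state();print(s['tool_pos'],s['ft_force'])
a=imaging.read_camera('scene')['color'][200:325,325:455,::-1]
cv2.imwrite('pics/s7.png',cv2.resize(a,(624,600),interpolation=cv2.INTER_CUBIC))
E
```

```text
[ 621.9922537  -267.63047042  175.70904587] [-0.18384456 -0.04803502  0.2039202 ]
```

View pics/s7.png

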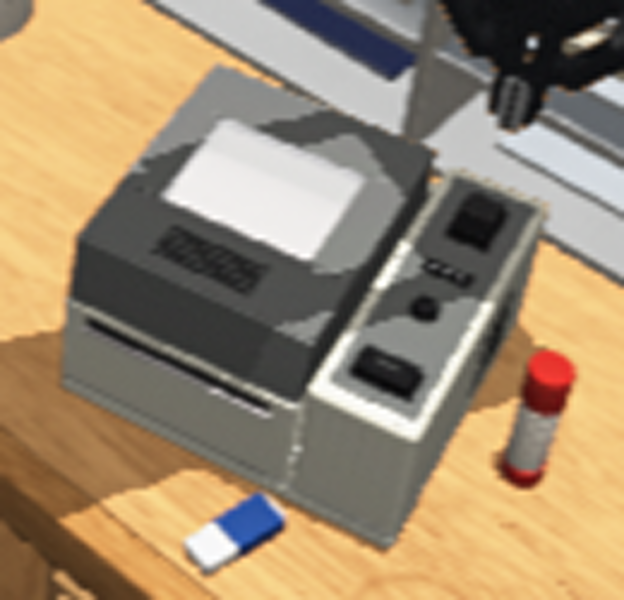

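The cover is shut and latched: the ribs are at (212,260), as predicted for angle 0. Next I lower onto the rocker's rear end.

send_rows(motion=[[[0, 0, 0, 0, 0, -0.02, 0], [0, 0, 0, 0, 0, -0.02, 0], [0, 0, 0, 0, 0, -0.01, 0], [0, 0, 0, 0, 0, -0.005, 0], [0, 0, 0, 0, 0, 0, 0]]])

```text
clock: 16.32
tool_pos: [622.8, -268.1, 122.1]
tcp_rot: [-0.0, -0.102, 0.995, 0.0]
ft_force: [0.4, -0.5, -0.1]
width: -0.002
grasp_force: 0.0
```

send_rows(motion=[[[0, 0, 0, 0, 0, -0.002, 0], [0, 0, 0, 0, 0, -0.002, 0], [0, 0, 0, 0, 0, 0, 0]]])

```text
clock: 16.7
tool_pos: [622.8, -268.1, 118.2]
tcp_rot: [-0.0, -0.102, 0.995, -0.0]
ft_force: [-0.2, -0.4, -0.7]
width: 0.0
grasp_force: 0.0
```

send_rows(motion=[[[0, 0, 0, 0, 0, -0.002, 0], [0, 0, 0, 0, 0, 0, 0]]])

```text
clock: 16.95
tool_pos: [623.0, -268.1, 116.4]
tcp_rot: [0.0, -0.102, 0.995, -0.0]
ft_force: [2.0, 0.5, 1.8]
width: 0.001
grasp_force: 0.7
```

send_rows(motion=[[[0, 0, 0, 0, 0, -0.002, 0], [0, 0, 0, 0, 0, 0, 0]]])

```text
clock: 17.2
tool_pos: [622.8, -268.1, 114.1]
tcp_rot: [0.0, -0.102, 0.995, -0.0]
ft_force: [2.1, 0.8, 2.3]
width: -0.003
grasp_force: 1.2
```

send_rows(motion=[[[0, 0, 0, 0, 0, -0.001, 0], [0, 0, 0, 0, 0, 0, 0]]])

```text
clock: 17.45
tool_pos: [622.7, -268.1, 113.1]
tcp_rot: [-0.0, -0.102, 0.995, 0.0]
ft_force: [1.8, -1.2, 2.4]
width: -0.001
grasp_force: 1.1
```

send_rows(motion=[[[0, 0, 0, 0, 0, -0.001, 0], [0, 0, 0, 0, 0, 0, 0]]])

```text
clock: 17.7
tool_pos: [622.9, -268.0, 112.6]
tcp_rot: [0.0, -0.102, 0.995, -0.0]
ft_force: [1.5, 0.7, 6.5]
width: -0.004
grasp_force: 3.1
```

send_rows(motion=[[[0, 0, 0, 0, 0, -0.001, 0], [0, 0, 0, 0, 0, 0, 0]]])

```text
clock: 17.95
tool_pos: [623.0, -268.1, 112.5]
tcp_rot: [0.0, -0.102, 0.995, -0.0]
ft_force: [-0.7, 2.6, 13.0]
width: -0.004
grasp_force: 6.4
```

The rocker travelled 4 mm to a hard stop at 112.5, so it is on. I'll lift and go over the feed key.

send_rows(motion=[[[0, 0, 0, 0, 0, 0.005, 0], [0, 0, 0, 0, 0, 0.02, 0], [0, 0, 0, 0, 0, 0.025, 0], [0, 0, 0, -0.0283, -0.0051, 0, 0], [0, 0, 0, -0.0283, -0.0051, 0, 0], [0, 0, 0, -0.0283, -0.0051, 0, 0], [0, 0, 0, -0.0283, -0.0051, 0, 0], [0, 0, 0, -0.0283, -0.0051, 0, 0], [0, 0, 0, 0, 0, -0.01, 0], [0, 0, 0, 0, 0, -0.02, 0], [0, 0, 0, 0, 0, -0.01, 0], [0, 0, 0, 0, 0, 0, 0]]])

```text
clock: 19.45
tool_pos: [481.2, -293.1, 119.7]
tcp_rot: [-0.001, -0.102, 0.995, 0.001]
ft_force: [-0.1, -0.5, -0.5]
width: 0.001
grasp_force: 0.0
```

```bash
python3 - <<'E'
from cell import imaging
import cv2,numpy as np
a=imaging.read_camera('scene')['color'][200:325,325:455,::-1]
b=cv2.resize(cv2.imread('pics/s7.png'),(130,125),interpolation=cv2.INTER_AREA)
for n,f in(('now',a),('off',b)):
    print(n);print(cv2.cvtColor(np.ascontiguousarray(f),6)[38:54,92:108])
E
```

```text
now
[[ 19  19  18  20  18  17  17  19  18  16  17  13  42 161 201 200]
 [ 19  19  18  17  18  18  16  18  18  17  15  10  61 216 236 214]
 [ 18  16  20  19  17  16  19  19  18  16  16  12  59 198 247 249]
 [ 19  18  18  17  18  17  18  19  16  17  14  14  45 120 164 216]
 [ 18  20  18  16  17  17  18  18  17  16  14  23  77 123 137 144]
 [ 18  18  19  17  18  18  17  17  16  15  15  21  62 115 135 137]
 [ 18  16  18  18  19  17  18  18  17  16  16  17  28  71 119 138]
 [ 19  18  18  18  18  16  18  17  17  15  15  14  29  85 127 138]
 [ 18  17  19  19  18  18  17  16  18  16  14  15  39 107 138 137]
 [ 17  19  18  19  19  18  17  17  16  15  15  20  59 117 140 137]
 [ 19  17  20  16  18  19  18  18  17  17  22  22  59 117 138 137]
 [ 17  15  14  17  15  16  18  21  20  21  29  24  42 108 138 145]
 [ 18  17  16  18  17  16  18  18  20  20  28  25  45 110 136 151]
 [ 21  18  18  17  19  17  16  18  20  20  23  39  85 124 143 191]
 [ 19  16  16  15  16  17  17  18  21  21  20  46  83 124 166 230]
 [ 17  17  17  16  16  17  19  16  17  18  21  43  62 122 226 249]]
off
[[164 137  93  76  
[... 353 characters left out ...]
  33  32  33  34  58  75  77]
 [ 77  78  62  35  20  24  33  34  34  34  35  28  22  43  68  78]
 [ 80  76  50  22  17  18  21  23  28  33  34  24  20  47  71  78]
 [ 77  58  29  18  19  18  17  17  19  22  23  18  29  60  77  78]
 [ 68  40  18  16  18  19  18  18  17  19  16  22  47  70  79  77]
 [ 58  28  12  10  13  18  18  19  18  15  20  39  66  78  79  79]
 [ 67  47  29  16  12  12  12  16  19  16  30  60  78  79  77  85]
 [ 78  76  64  46  32  26  18  13  11  20  48  71  79  80  77  97]
 [ 80  80  80  76  74  66  49  29  18  30  61  77  78  77  85 118]
 [ 81  80  80  80  82  81  76  65  49  53  70  79  78  82 114 150]
 [ 79  79  78  79  81  80  80  79  77  77  78  78  78  97 143 164]]
```

The gripper hides the rocker here, but its travel and hard stop were clear. Now the feed key: press it down and release.

send_rows(motion=[[[0, 0, 0, 0, 0, -0.004, 0], [0, 0, 0, 0, 0, -0.003, 0], [0, 0, 0, 0, 0, -0.002, 0], [0, 0, 0, 0, 0, 0, 0]]])

```text
clock: 20.0
tool_pos: [481.4, -293.6, 112.3]
tcp_rot: [0.0, -0.102, 0.995, -0.0]
ft_force: [1.4, -0.5, 1.1]
width: -0.004
grasp_force: 0.7
```

send_rows(motion=[[[0, 0, 0, 0, 0, -0.001, 0], [0, 0, 0, 0, 0, -0.001, 0], [0, 0, 0, 0, 0, 0, 0]]])

```text
clock: 20.38
tool_pos: [481.3, -293.6, 110.3]
tcp_rot: [0.0, -0.102, 0.995, -0.0]
ft_force: [0.5, 1.1, 1.8]
width: -0.001
grasp_force: 1.1
```

send_rows(motion=[[[0, 0, 0, 0, 0, -0.001, 0], [0, 0, 0, 0, 0, 0, 0]]])

```text
clock: 20.62
tool_pos: [481.3, -293.6, 109.2]
tcp_rot: [0.0, -0.102, 0.995, -0.0]
ft_force: [-0.1, -0.2, 2.1]
width: 0.0
grasp_force: 1.4
```

send_rows(motion=[[[0, 0, 0, 0, 0, -0.001, 0], [0, 0, 0, 0, 0, -0.001, 0], [0, 0, 0, 0, 0, 0, 0]]])

```text
clock: 21.0
tool_pos: [481.4, -293.7, 108.6]
tcp_rot: [0.0, -0.102, 0.995, -0.0]
ft_force: [-5.1, 4.5, 16.2]
width: -0.001
grasp_force: 8.2
```

send_rows(motion=[[[0, 0, 0, 0, 0, -0.0005, 0], [0, 0, 0, 0, 0, 0, 0]]])

```text
clock: 21.25
tool_pos: [481.5, -293.7, 108.5]
tcp_rot: [0.0, -0.102, 0.995, -0.0]
ft_force: [-7.7, 5.3, 20.5]
width: -0.002
grasp_force: 10.1
```

send_rows(motion=[[[0, 0, 0, 0, 0, 0.005, 0], [0, 0, 0, 0, 0, 0.02, 0], [0, 0, 0, 0, 0, 0.04, 0], [0, 0, 0, -0.02, 0, 0.05, 0], [0, 0, 0, -0.03, 0, 0.05, 0], [0, 0, 0, -0.03, 0, 0.02, 0], [0, 0, 0, 0, 0, 0, 0]]])

```text
clock: 22.12
tool_pos: [400.4, -293.8, 294.9]
tcp_rot: [0.001, -0.101, 0.995, -0.002]
ft_force: [0.1, -1.0, -0.9]
width: 0.001
grasp_force: 0.0
```

```bash
python3 - <<'E'
from cell import imaging
import cv2,numpy as np
a=imaging.read_camera('scene')['color'][200:325,325:455,::-1]
cv2.imwrite('pics/s8.png',a)
b=cv2.resize(cv2.imread('pics/s7.png'),(130,125),interpolation=cv2.INTER_AREA)
g=cv2.cvtColor(np.ascontiguousarray(a),6); h=cv2.cvtColor(b,6)
print(g[38:54,92:108])
d=np.abs(g.astype(int)-h);print('cover ribs',d[45:63,30:60].mean(),'lip/rail',d[60:85,15:60].mean(),'tower',d[70:110,70:90].mean())
E
```

```text
[[245 227 164 136 137 142 150 176 224 245 249 241 224 210 204 199]
 [243 199 144 138 140 138 138 140 149 163 197 225 242 248 236 216]
 [223 158 140 141 138 120 110 126 136 136 142 149 164 219 245 249]
 [157 138 140 139 100  52  37  46  58  87 121 136 138 147 165 218]
 [143 139 141 123  73  29  26  28  28  36  55  93 126 137 139 145]
 [139 142 139  97  43  28  29  29  28  27  28  36  70 115 138 139]
 [140 142 112  60  27  26  27  28  29  29  31  28  31  70 121 139]
 [143 139  94  34  24  27  28  27  28  27  29  22  29  86 128 140]
 [139 103  47  24  30  27  24  28  28  27  24  22  44 110 140 138]
 [125  74  21  16  17  14  23  35  34  29  20  30  81 126 141 138]
 [105  50  20  16  16  15  17  17  23  21  25  56 113 140 142 138]
 [119  79  49  29  18  16  14  12  18  22  43 109 141 142 140 145]
 [141 139 119  81  54  44  27  17  23  31  63 118 142 141 138 151]
 [142 143 142 141 139 122  83  47  33  53 112 140 142 138 144 193]
 [142 141 142 142 144 143 139 118  79  91 130 141 141 141 168 231]
 [142 142 142 141 142 143 143 141 139 140 141 141 140 168 235 247]]
cover ribs 34.53888888888889 lip/rail 8.96711111111111 tower 1.61875
```

```bash
python3 - <<'E'
import cv2
for f in('s7','s8'):
    g=cv2.cvtColor(cv2.resize(cv2.imread(f'pics/{f}.png'),(130,125),interpolation=cv2.INTER_AREA),6)
    print(f,g[50:75,30].tolist(),g[60:90,55].tolist())
E
```

```text
s7 [81, 80, 78, 80, 79, 80, 63, 54, 53, 55, 56, 55, 54, 54, 54, 54, 54, 53, 55, 81, 125, 99, 42, 54, 107] [80, 80, 80, 80, 81, 79, 78, 72, 56, 55, 56, 61, 64, 65, 65, 65, 63, 63, 62, 60, 70, 136, 194, 116, 56, 103, 167, 118, 107, 110]
s8 [142, 142, 141, 144, 139, 137, 86, 65, 64, 66, 65, 65, 64, 63, 65, 64, 64, 61, 63, 108, 182, 113, 35, 72, 192] [88, 77, 79, 81, 81, 81, 78, 74, 56, 55, 54, 55, 55, 55, 54, 54, 55, 53, 54, 52, 55, 93, 147, 102, 51, 81, 115, 105, 109, 111]
```

The lip edge is in the same place as before and the differences are only shadow. The cover is shut, the rocker is on and the keys are up.

```bash
python3 -c "
from cell import order
print(order.job_done())"
```

```text
the job is handed in; nothing more can be done
None
```

I handed the job in at about 22 s: the cover is latched shut (it took three pushes, the last nearer the lip), the rocker went to its hard stop, and the feed key was pressed right down and released, but no verdict came back.

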